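Uncover the inclined inspection scope and set its zoom ring

ROBOT

A 6-joint arm with a two-finger parallel gripper is mounted at the origin on a cart in front of the work surface, level with it; the furniture and walls round the work are solid. World frame = base frame: x ahead of the robot, y to its left, z up, the work surface at z = 0. Lengths are in m, angles in rad, forces in N, time in s.
With the tool pointing down it reaches from about 0.35 to 0.775 m from the base axis. Payload 7.3 kg.
Tool frame: the origin (TCP) lies midway between the tips of the shut fingers; the grasp point (between the pads) lies 19 mm behind it (robot.grip_depth is the z of the grasp point in the tool frame, in m); z points along the fingers, y is the line along which they close (so a half turn about z gives the same grasp; the last joint's range is limited). The gripper opens to 92 mm and grips with 3 to 60 N. Pads are 19 mm wide; open, the fingers measure 130 mm over their backs; the gripper's body (75 mm by 190 mm) begins 47 mm behind the grasp point.
Start: joints at [1.036, 0.342, 1.524, -0, 1.275, -0.146], TCP at [0.199, 0.486, 0.227] pointing down, gripper open.
Joint ranges: [-2.53, 2.53], [-0.77, 2.02], [0.04, 2.7], [-1, 4.14], [0.28, 2.66], [-3.11, 3.11]. Speed limits (rad/s): [2.57, 2.57, 3.14, 3.14, 3.14, 3.14].

INTERFACE

Orientations are given as [roll, pitch, yaw] about the fixed x, y, z axes, in that order (R = Rz(yaw) Ry(pitch) Rx(roll)).
In Python, from cell import robot, viewer gives the robot as it stands.
- The arm moves only by the tool step_arm, never from a script. Its argument "increments" is a list of rows, each an object with "delta_pos": the shift along the tool's x, y, z in cm, a list of three; "dr": the turn, a rotation vector about the tool's x, y, z in degrees, a list of three; "fingers": the closure, from -1 (fully open) to 1 (shut), so that 0 is half open. In form: [{"delta_pos": [tx, ty, tz], "dr": [wx, wy, wz], "fingers": fingers}, ...]. A call has exactly 5 rows; each row is the pose to reach, as a shift and turn from the pose commanded when the call began, along the tool's axes at that moment; what a row does not reach only later rows make up. A row lasts 1/8 s, in which the tool goes at most 62.5 mm and 10.7 degrees, less where a joint would pass 70% of its speed; a pose out of reach is approached as far as the arm can. A call with a gripper value outside its range is refused whole. The fingers move at their own pace and stop on an object; "newtons" is the grip in N (left out, the last holds). Time passes only in rows, so rows that repeat a pose let the fingers close, or fill a call up. It gives the time, the measured TCP pose, the force, the opening and the grip force at its end, in the units of the state.
- robot.observe(): the state, without advancing time (a new reading comes with each control period).
- viewer.read_camera(name): name is "scene" or "top"; returns the picture (384x512x3 uint8, red, green, blue); there is no depth.
- viewer.camera_params(name): a dict with "K" (3x3 intrinsics, pixels), "T" (4x4, takes a point from camera to world coordinates). Camera axes: x right, y down, z forward; pixel columns grow to the right and rows downward; lengths in m; the calibration is good to about 2 mm. A picture is of the moment at which its call begins. camera_params takes no time and is no camera call.
- robot.hand_in(): hands the job in; it is judged then, once.
The state is a dict: "time": time; "qpos": joint angles; "qvel": joint speeds; "joint_efforts": joint torques, N m; "tool_pos": TCP position; "tool_rot": TCP orientation; "contact_force": force on the tool from outside, world axes, zero at the start; "torque": the same for the moment, N m; "opening": finger opening in m; "grip_force": force on a finger pad.
Only numpy, scipy, OpenCV 4.12 (cv2) and the standard library are available. Lean on these libraries where they do the work, as an engineer would, in place of code of your own. Each camera call takes 0.05 s, during which the arm holds its last target. There are 200 camera calls.

TASK

Lift the grey dust cover off the leaning tube of the inspection scope and stand it, open side down, on the square cork mat. Then turn the ribbed zoom ring on the tube until its pointer clicks in at the long mark, and let go of it. Leave the graphite puck on the scope's stage, the lab timer and the brick block where they are.

Things in the scene. Friction and masses are not known exactly. Their poses are not given: they have to be found in the camera images.
- scope: inspection scope fixed to the bench: white base plate 170 x 110 x 12 mm, a column near one end (128 mm high) and a tube leaning 30 deg from vertical, its upper end toward -x. Origin on the bench under the base, x toward the column, z up. Up the tube: aluminium scale flange 80 mm in diameter, fixed step 54 mm wide, 4 mm high, zoom ring, eyepiece 35 mm in diameter standing 15 mm out of the ring
- ring_grip (a point): fixed point on the tube's axis at the height to grip the zoom ring; z points up along the tube's axis, y is level, -x points down the front to the marks. The ring is 45 mm in diameter (47 mm over fine ribs that are only visible), from 21.5 mm below to 11 mm above this point along the axis. The flange's upper face lies 26 mm below it, the step's 22 mm; nothing else stands beside the ring
- zoom_ring (a joint): turn of the zoom ring, rad, growing counterclockwise as one looks down on the eyepiece. Click stops at 0, 0.45 (the long mark), 0.90 and 1.35; it starts at or between the last two, so turn it clockwise. It draws itself into the nearest stop from within about 0.15 rad; passing between stops takes up to 0.2 N m. End stops at -0.12 and 1.47
- pointer_tip (a point): outer tip of the small black pointer at the lower rim of the dark zoom ring, 27.5 mm from the axis; it turns with the ring (5 mm wide, in the lowest 8 mm of the ring, 5 mm out from it); a thin white line runs from it up the ring and over its upper face
- long_mark (a point): middle of the long dark mark on the scale flange, 34 mm from the axis: the mark runs radially, 12 mm long and 3 mm wide, and over the flange's rim; the other three marks are short and thin (4.5 x 1.4 mm)
- dust_cover: loose grey cup-shaped dust cover, 64 mm in diameter, 58 mm high, wall 3 mm, with a knob on its closed top, 60 g. It starts like a bell over ring and eyepiece, standing on the scale flange, with 2 mm play round the fixed step. Origin at the centre of its open rim, z along its axis to the knob. It comes clear when drawn 55 mm along the tube's axis
- cover_knob (a point): point on the cover's axis at the height to grip its knob, 79 mm from the open rim; the knob is 20 mm in diameter (17 mm at its foot) and reaches from 21 mm below (the cover's flat top) to 7 mm above this point; axes as the cover's
- mat_top (a point): centre of the top face of the square brown cork mat, 120 x 120 x 4 mm, fixed flat on the bench to the left of the scope; z up
- puck_center (a point): centre of the loose black graphite puck, 36 mm in diameter and 14 mm high, on the scope's stage under the tube; leave it alone
- timer: loose white lab timer, 66 x 64 x 18 mm, lying on the bench beyond the mat; origin at the centre of its underside; leave it alone
- brick: loose fired-clay block, 44 x 64 x 40 mm, on the bench to the right of the scope; origin at the centre of its underside; leave it alone

How it is judged:
On the way, in this order (a step that is already met when the one before it is completed fails the run):
1. the dust cover stands open side down on the mat (horizontal distance between dust_cover and mat_top below 0.04 m and height (world z) of dust_cover below 0.009 m and z of cover_knob in the frame of mat_top above 0.07 m and contact force between dust_cover and the fingers below 0.1 N), for 0.2 s.
2. the zoom ring stands at the long mark (value of joint zoom_ring between 0.37 and 0.53 rad), for 0.3 s.
At the end, for the whole second after the job is handed in: the zoom ring rests at the click stop of the long mark (within 0.08 rad of 0.45); the dust cover stands at rest on the mat, open side down, its axis within 40 mm of the mat's centre and its rim flat on the mat (within 5 mm) (all of step 2 and horizontal distance between dust_cover and mat_top below 0.04 m and height (world z) of dust_cover below 0.009 m and z of cover_knob in the frame of mat_top above 0.07 m and linear speed of dust_cover below 0.02 m/s); the robot touches nothing.
It fails at once if the graphite puck was moved more than 15 mm (distance of puck_center from where it was at the start of the episode above 0.015 m).
It fails at once if the lab timer was moved more than 20 mm (distance of timer from where it was at the start of the episode above 0.02 m).
It fails at once if the brick block was moved more than 20 mm (distance of brick from where it was at the start of the episode above 0.02 m).
It also fails if it takes over 58 s, if anything falls off the work surface, if the arm or the gripper's body presses on something with over 40 N, if the wrist force passes 120 N, or if a joint passes its speed limit or range.

## Working session

There is one attempt and no reset: what is moved stays moved. The work goes in short steps, Python scripts to look and compute and a tool call to move; the robot and the scene stay as the last step left them, time stands still between calls to the robot, and variables do not carry over. Pictures are saved under pics/ and viewed, at most 14 in all, crops included, and the job is handed in when it is done.

Besides the shell and the picture viewer there is one more tool, called after "Emit:" as name(argument=value, ...), one argument or row to a line, values as JSON. step_arm: Moves the arm, as the interface text tells. Its arguments: {"type":"object","properties":{"increments":{"type":"array"},"newtons":{"type":"number"}},"required":["increments"]}

```bash
ls; mkdir -p pics
python3 - <<'E'
from cell import robot, viewer
import cv2,numpy as np
for n in("scene","top"):
    im=viewer.read_camera(n); cv2.imwrite(f"pics/{n}0.png",cv2.resize(im[:,:,::-1],(800,600),interpolation=cv2.INTER_CUBIC))
    p=viewer.camera_params(n); print(n,np.round(p["K"],1).tolist(),np.round(p["T"],3).tolist())
print(robot.observe(),robot.grip_depth)
E
```

```text
pics
scene [[373.1, 0.0, 251.6], [0.0, 373.1, 192.9], [0.0, 0.0, 1.0]] [[0.526, -0.432, 0.732, -0.157], [-0.85, -0.262, 0.456, -0.383], [-0.005, -0.863, -0.506, 0.633], [0.0, 0.0, 0.0, 1.0]]
top [[415.4, 0.0, 256.5], [0.0, 415.4, 194.2], [0.0, 0.0, 1.0]] [[-0.011, -0.997, 0.08, 0.456], [-1.0, 0.011, 0.008, 0.059], [-0.009, -0.08, -0.997, 1.274], [0.0, 0.0, 0.0, 1.0]]
{'time': 0.1, 'qpos': array([ 1.03601743e+00,  3.42622878e-01,  1.52489779e+00,  9.85859507e-07,
        1.27542094e+00, -1.46041398e-01]), 'qvel': array([-0.00019055, -0.00061629, -0.00037064, -0.00095947,  0.00049592,
        0.00060001]), 'joint_efforts': array([ 1.38727242e-03, -4.32005560e+01, -2.44695568e+01,  7.18360953e-02,
        5.25016047e-02, -5.06097172e-05]), 'tool_pos': array([0.19880002, 0.48551699, 0.2261384 ]), 'tool_rot': array([-3.14025820e+00, -1.97236239e-04,  2.75285474e+00]), 'contact_force': array([-0.2838762 ,  0.19161826,  0.18960887]), 'torque': array([-0.01841638, -0.0451456 , -0.04188253]), 'grip_force': 0.0, 'opening': 0.09184616861218832} -0.0188
```

View pics/scene0.png

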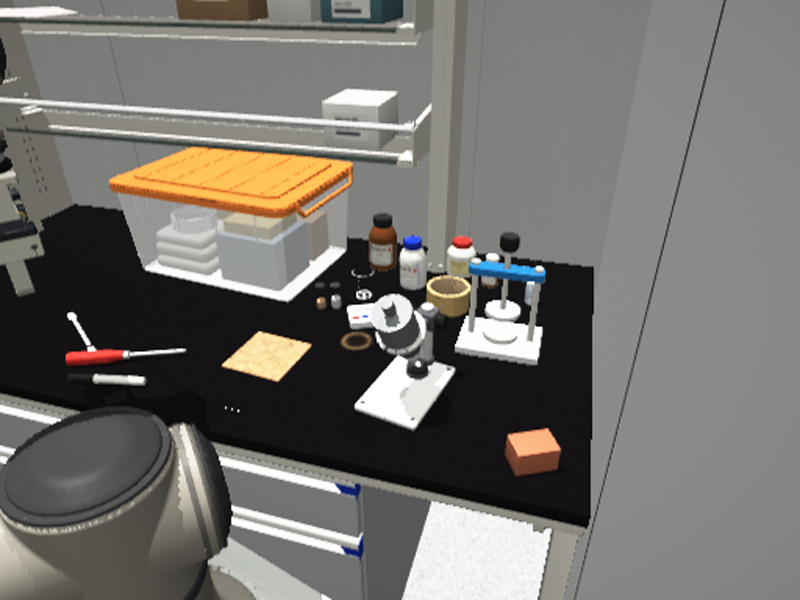

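View pics/top0.png

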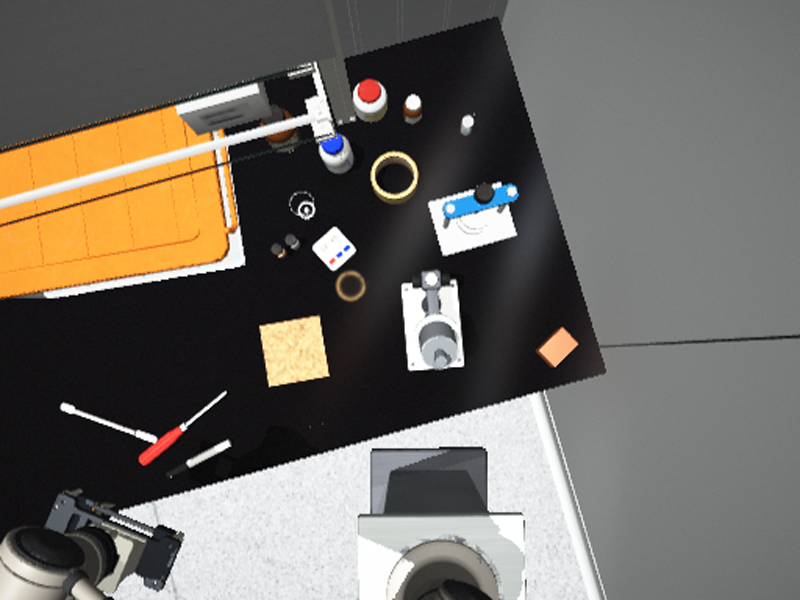

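The scene view shows the scope at about (405,360), its knob at (390,310), the mat at (267,355) and the brick at (533,450). The top view shows the base plate spanning (403–464, 280–370), the knob at (440,355) and the mat at (295,350). Next I'll enlarge both for measuring.

Run:
```python
from cell import viewer
import cv2,numpy as np
a=viewer.read_camera("top")[165:245,250:305]; b=viewer.read_camera("scene")[180:280,220:300]
A=cv2.resize(a[:,:,::-1],(385,560),interpolation=cv2.INTER_CUBIC) #7x
B=cv2.resize(b[:,:,::-1],(400,500),interpolation=cv2.INTER_CUBIC) #5x
o=np.zeros((560,790,3),np.uint8);o[:,:385]=A;o[:500,390:]=B
cv2.imwrite("pics/c1.png",o)
```

```text
(no output)
```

View pics/c1.png

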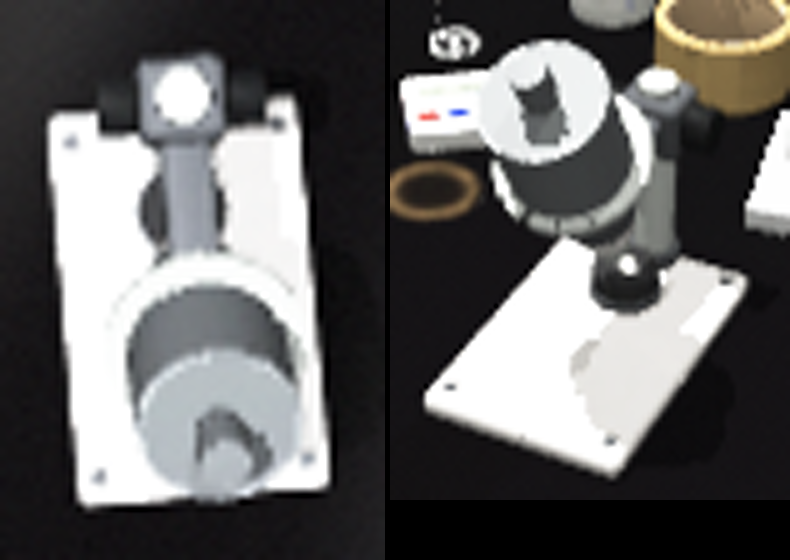

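The crop shows the base corners in top at (50,115), (297,100), (328,487) and (80,505). The cover's flat top is centred at about (219,421) in top and (546,102) in the scene half, with the knob end at (230,462). I'll fit the scope's pose and triangulate the cover top.

```bash
cat > h.py <<'E'
import numpy as np
from cell import robot, viewer
from scipy.optimize import least_squares
from scipy.spatial.transform import Rotation as R
P={n:viewer.camera_params(n) for n in("top","scene")}
def proj(n,X):
    X=np.atleast_2d(X); T=P[n]["T"]; c=(X-T[:3,3])@T[:3,:3]; q=c@P[n]["K"].T
    return q[:,:2]/q[:,2:]
def ray(n,uv,z):
    T=P[n]["T"]; d=T[:3,:3]@np.linalg.inv(P[n]["K"])@[*uv,1]; o=T[:3,3]
    return o+d*(z-o[2])/d[2]
E
python3 - <<'E'
from h import *
ct=lambda p:(np.array(p)+.5)/7-.5+[250,165]
cs=lambda p:(np.array(p)-[390,0]+.5)/5-.5+[220,180]
v=lambda p:(np.array(p)+.5)/1.5625-.5
bt=ct([(50,115),(297,100),(328,487),(80,505)]); bs=cs([(568,238),(748,278),(613,468),(426,400)])
ft=ct([(219,421)]); fs=cs([(546,102)])
loc=np.array([(85,55),(85,-55),(-85,-55),(-85,55)])/1000
def f(p):
    x,y,a,X,Y,Z=p; c,s=np.cos(a),np.sin(a)
    W=np.c_[loc@np.array([[c,s],[-s,c]])+[x,y],np.full(4,.012)]
    F=[X,Y,Z]
    return np.r_[(proj("top",W)-bt).ravel(),(proj("scene",W)-bs).ravel(),(proj("top",F)-ft).ravel(),(proj("scene",F)-fs).ravel()]
r=least_squares(f,[.5,0,0,.45,0,.25]); p=r.x; print("scope",p[:3],"covertop",p[3:],"\nres",np.round(r.fun,1))
a=p[2]; Rz=R.from_euler('z',a).as_matrix(); print("top local",Rz.T@(p[3:]-[p[0],p[1],0]))
ax=Rz@[-.5,0,np.sqrt(.75)]; print("axis",ax); rim=p[3:]-.058*ax
print("rim",rim,"knob",rim+.079*ax, "reproj knob end",proj("top",rim+.086*ax),ct((230,462)))
m=np.array([ray("top",q,.004) for q in v([(260,325),(320,316),(329,377),(268,387)])]); print("mat",m.mean(0),np.linalg.norm(m[1]-m[0]),m[1]-m[0])
print("brick",ray("top",v((557,347)),.04),"timer",ray("top",v((334,248)),.018))
print(robot.observe()["tool_pos"])
E
```

```text
scope [0.51468335 0.00946289 0.07237714] covertop [0.46283817 0.00529796 0.18523533] 
res [-0.8  0.9 -0.2  0.   0.5  0.5 -0.4  0.9  1.1 -2.5  0.8  0.1  0.9 -0.
 -1.  -0.2 -0.1  0.1  0.1 -0. ]
top local [-0.05201062 -0.00040489  0.18523533]
axis [-0.49869096 -0.03615698  0.8660254 ]
rim [0.49176225 0.00739507 0.13500585] knob [0.45236566 0.00453867 0.20342186] reproj knob end [[281.68820563 230.21177811]] [282.42857143 230.57142857]
mat [0.46784453 0.27893144 0.004     ] 0.11894331756937512 [ 0.01634832 -0.11781445  0.        ]
brick [ 0.46990242 -0.22531505  0.04      ] timer [0.66810505 0.19910696 0.018     ]
[0.19887709 0.48562463 0.22631121]
```

```bash
cat >> h.py <<'E'
KN=np.array([.4524,.0045,.2034]); AX=np.array([-.4987,-.0362,.8660]); MAT=np.array([.4678,.2789,.004])
def frame(z,y):  # tool z, tool y hint
    z=np.array(z,float);z/=np.linalg.norm(z); y=np.array(y,float); y-=z*(y@z); y/=np.linalg.norm(y)
    return np.c_[np.cross(y,z),y,z]
def state():
    s=robot.observe(); return s["tool_pos"],R.from_euler('xyz',s["tool_rot"]).as_matrix(),s
def mv(g,Rt,p0=None,R0=None):
    """g: target of grasp point (not TCP), prints delta cm, dr deg"""
    p,r,s=state(); p0=p if p0 is None else p0; r=r if R0 is None else R0
    t=np.array(g)+.0188*Rt[:,2]
    print("delta",np.round(100*r.T@(t-p0),2),"dr",np.round(R.from_matrix(r.T@Rt).as_rotvec(degrees=True),1))
    return t,Rt
E
python3 - <<'E'
from h import *
a=mv([.42,.22,.30],frame([0,0,-1],[.886,.464,0]))
RK=frame(-AX,[1,0,0])
mv(KN+.06*AX,RK,*a)
E
```

```text
delta [-30.53 -16.2   -5.48] dr [-0.1  0.  40.1]
delta [-19.77  -9.02   4.21] dr [-29.9  -4.9  27.6]
```

Emit:
step_arm(
  increments=[
    {"delta_pos":[-6.1,-3.2,-1.1],"dr":[0,0,8],"fingers":-1},
    {"delta_pos":[-12.2,-6.5,-2.2],"dr":[0,0,16],"fingers":-1},
    {"delta_pos":[-18.3,-9.7,-3.3],"dr":[0,0,24],"fingers":-1},
    {"delta_pos":[-24.4,-13,-4.4],"dr":[0,0,32],"fingers":-1},
    {"delta_pos":[-30.5,-16.2,-5.5],"dr":[0,0,40],"fingers":-1},
  ],
)

```text
time: 0.82
tool_pos: [0.3972, 0.2468, 0.2762]
tool_rot: [3.141, -0.0, 2.05]
contact_force: [1.2, -0.1, -0.3]
opening: 0.0915
grip_force: 0.0
```

Emit:
step_arm(
  increments=[
    {"delta_pos":[-4,-1.8,0.8],"dr":[-6,-1,5.5],"fingers":-1},
    {"delta_pos":[-7.9,-3.6,1.7],"dr":[-12,-2,11],"fingers":-1},
    {"delta_pos":[-11.9,-5.4,2.5],"dr":[-18,-3,16.6],"fingers":-1},
    {"delta_pos":[-15.8,-7.2,3.4],"dr":[-24,-4,22],"fingers":-1},
    {"delta_pos":[-19.8,-9,4.2],"dr":[-29.9,-4.9,27.6],"fingers":-1},
  ],
)

```text
time: 1.45
tool_pos: [0.4084, 0.0301, 0.234]
tool_rot: [2.615, -0.042, 1.57]
contact_force: [1.2, 0.8, 0.5]
opening: 0.0917
grip_force: 0.0
```

Run:
```python
from h import *
import cv2
s=state()[2]; print(s["time"],s["tool_pos"],s["qpos"],s["opening"])
mv(KN+.002*AX,frame(-AX,[1,0,0]))
a=viewer.read_camera("top")[140:260,220:340]; b=viewer.read_camera("scene")[160:280,200:320]
cv2.imwrite("pics/c2.png",np.hstack([cv2.resize(i[:,:,::-1],(400,400),interpolation=cv2.INTER_CUBIC) for i in(a,b)]))
```

```text
1.45 [0.40841624 0.03007237 0.23398288] [-0.23620433 -0.15792578  2.20076581  0.26944085  0.60866585 -0.40725003] 0.09174326046234034
delta [-2.68  2.32  6.44] dr [ 0.2  0.  -0. ]
```

View pics/c2.png

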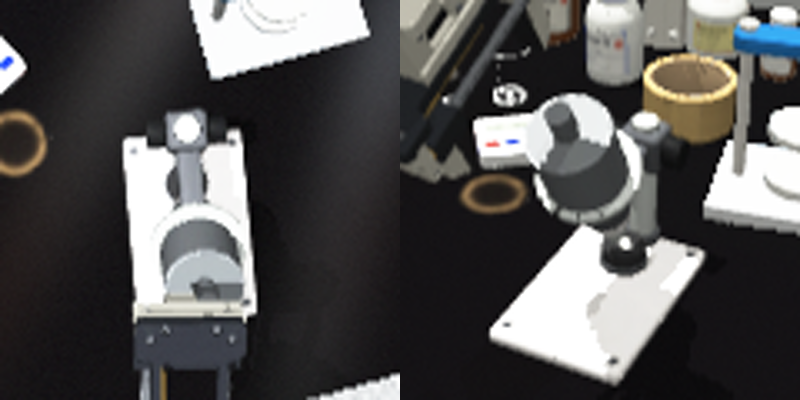

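The pictures show the open gripper short of the knob along the tube, still lagging about 3 cm to the left. I'll let it settle.

Emit:
step_arm(
  increments=[
    {"delta_pos":[0,0,0],"dr":[0,0,0],"fingers":-1},
    {"delta_pos":[0,0,0],"dr":[0,0,0],"fingers":-1},
    {"delta_pos":[0,0,0],"dr":[0,0,0],"fingers":-0.2},
    {"delta_pos":[0,0,0],"dr":[0,0,0],"fingers":-0.2},
    {"delta_pos":[0,0,0],"dr":[0,0,0],"fingers":-0.2},
  ],
)

```text
time: 2.17
tool_pos: [0.4088, 0.0319, 0.2339]
tool_rot: [2.62, -0.042, 1.574]
contact_force: [-0.8, 0.2, -0.3]
opening: 0.0666
grip_force: 0.0
```

Run:
```python
from h import *
import cv2
s=state()[2]; print(s["time"],s["qpos"],s["opening"])
mv(KN+.002*AX,frame(-AX,[1,0,0]))
a=viewer.read_camera("top")[160:260,240:320]; b=viewer.read_camera("scene")[150:250,210:290]
cv2.imwrite("pics/c3.png",np.hstack([cv2.resize(i[:,:,::-1],(400,500),interpolation=cv2.INTER_CUBIC) for i in(a,b)]))
```

```text
2.175 [-0.23049921 -0.15481588  2.19667071  0.2653779   0.61337258 -0.40214714] 0.06663281058775178
delta [-2.88  2.32  6.39] dr [-0.  -0.1  0.2]
```

View pics/c3.png

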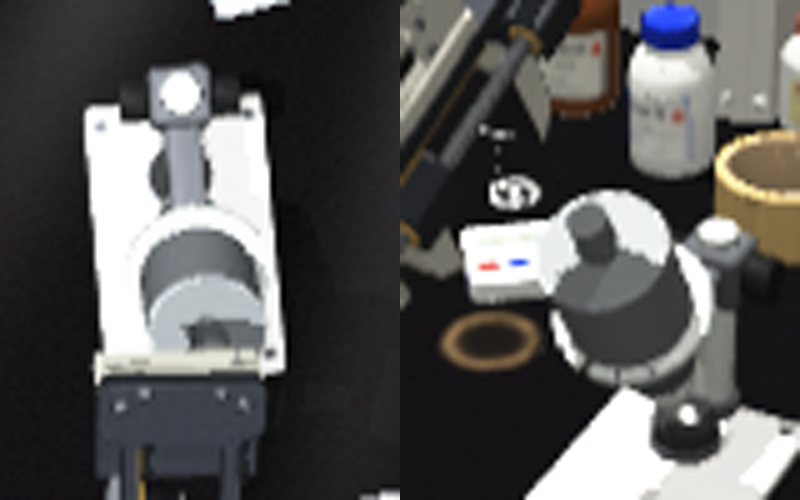

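The gripper settled about 2.9 cm left of the knob and 2.3 cm off in its plane, because the limit clipped the earlier moves. I'll correct sideways and then descend along the axis.

Emit:
step_arm(
  increments=[
    {"delta_pos":[-1.5,1.2,0],"dr":[0,0,0],"fingers":-0.2},
    {"delta_pos":[-2.9,2.3,0],"dr":[0,0,0],"fingers":-0.2},
    {"delta_pos":[-2.9,2.3,1],"dr":[0,0,0],"fingers":-0.2},
    {"delta_pos":[-2.9,2.3,2],"dr":[0,0,0],"fingers":-0.2},
    {"delta_pos":[-2.9,2.3,2],"dr":[0,0,0],"fingers":-0.2},
  ],
)

```text
time: 2.9
tool_pos: [0.438, 0.0035, 0.2252]
tool_rot: [2.622, -0.043, 1.574]
contact_force: [-0.1, -0.1, -0.0]
opening: 0.0553
grip_force: 0.0
```

Run:
```python
from h import *
mv(KN+.002*AX,frame(-AX,[1,0,0]))
```

```text
delta [-0.    0.18  4.29] dr [-0.2 -0.1  0.1]
```

Emit:
step_arm(
  increments=[
    {"delta_pos":[0,0.1,1.5],"dr":[0,0,0],"fingers":-0.2},
    {"delta_pos":[0,0.2,3],"dr":[0,0,0],"fingers":-0.2},
    {"delta_pos":[0,0.2,3.8],"dr":[0,0,0],"fingers":-0.2},
    {"delta_pos":[0,0.2,4.2],"dr":[0,0,0],"fingers":-0.2},
    {"delta_pos":[0,0.2,4.2],"dr":[0,0,0],"fingers":-0.2},
  ],
)

```text
time: 3.52
tool_pos: [0.4612, 0.0044, 0.1913]
tool_rot: [2.62, -0.042, 1.573]
contact_force: [0.1, -0.2, 0.8]
opening: 0.055
grip_force: 0.0
```

Run:
```python
from h import *
import cv2
print(state()[2]["contact_force"])
mv(KN+.002*AX,frame(-AX,[1,0,0]))
a=viewer.read_camera("top")[160:260,240:320]; b=viewer.read_camera("scene")[150:250,210:290]
cv2.imwrite("pics/c4.png",np.hstack([cv2.resize(i[:,:,::-1],(400,500),interpolation=cv2.INTER_CUBIC) for i in(a,b)]))
```

```text
[ 0.05734853 -0.15788098  0.78598907]
delta [ 0.06 -0.16  0.19] dr [-0.  -0.1  0.1]
```

View pics/c4.png

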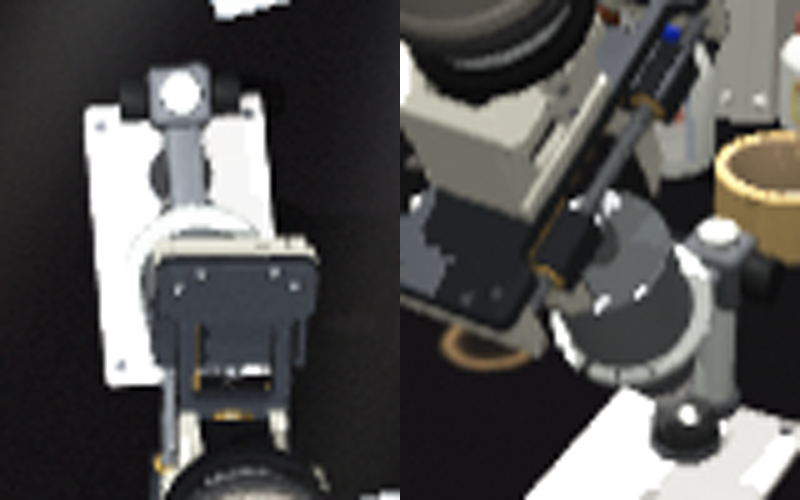

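The fingers now straddle the knob, with the finger block at about (575,235) in the scene half and just above the cover's flat top. I'll close on it.

Emit:
step_arm(
  increments=[
    {"delta_pos":[0,0,0],"dr":[0,0,0],"fingers":0.5},
    {"delta_pos":[0,0,0],"dr":[0,0,0],"fingers":1},
    {"delta_pos":[0,0,0],"dr":[0,0,0],"fingers":1},
    {"delta_pos":[0,0,0],"dr":[0,0,0],"fingers":1},
    {"delta_pos":[0,0,0],"dr":[0,0,0],"fingers":1},
  ],
  newtons=20,
)

```text
time: 4.25
tool_pos: [0.4613, 0.0043, 0.1913]
tool_rot: [2.62, -0.042, 1.573]
contact_force: [-0.7, -0.9, -1.4]
opening: 0.0193
grip_force: 20.0
```

Emit:
step_arm(
  increments=[
    {"delta_pos":[0,0,-1],"dr":[0,0,0],"fingers":1},
    {"delta_pos":[0,0,-2.5],"dr":[0,0,0],"fingers":1},
    {"delta_pos":[0,0,-4],"dr":[0,0,0],"fingers":1},
    {"delta_pos":[0,0,-5.5],"dr":[0,0,0],"fingers":1},
    {"delta_pos":[0,0,-7],"dr":[0,0,0],"fingers":1},
  ],
)

```text
time: 4.88
tool_pos: [0.4259, 0.0016, 0.2529]
tool_rot: [2.619, -0.042, 1.573]
contact_force: [1.1, 0.2, 0.3]
opening: 0.0192
grip_force: 20.0
```

Emit:
step_arm(
  increments=[
    {"delta_pos":[0,0,-0.5],"dr":[0,0,0],"fingers":1},
    {"delta_pos":[0,0,-1],"dr":[0,0,0],"fingers":1},
    {"delta_pos":[0,0,-1],"dr":[0,0,0],"fingers":1},
    {"delta_pos":[0,0,-1],"dr":[0,0,0],"fingers":1},
    {"delta_pos":[0,0,-1],"dr":[0,0,0],"fingers":1},
  ],
)

```text
time: 5.5
tool_pos: [0.4214, 0.0013, 0.2603]
tool_rot: [2.62, -0.042, 1.573]
contact_force: [0.5, -0.9, -0.8]
opening: 0.019
grip_force: 20.0
```

Run:
```python
from h import *
import cv2
s=state()[2];print(s["qpos"])
w=mv(s["tool_pos"]-.0188*state()[1][:,2]+[.02,.10,.0],state()[1])
q=np.arctan2(.279,.468)
w=mv(MAT+[0,0,.15],frame([0,0,-1],[np.cos(q),np.sin(q),0]))
a=viewer.read_camera("top")[160:260,240:320]; b=viewer.read_camera("scene")[150:250,210:290]
cv2.imwrite("pics/c5.png",np.hstack([cv2.resize(i[:,:,::-1],(400,500),interpolation=cv2.INTER_CUBIC) for i in(a,b)]))
```

```text
[-0.33506042 -0.16259358  2.12103269  0.30697411  0.7206603  -0.5097206 ]
delta [9.99 1.54 1.37] dr [0. 0. 0.]
delta [27.19 -2.74 14.2 ] dr [ 29.8   5.7 -30.6]
```

View pics/c5.png

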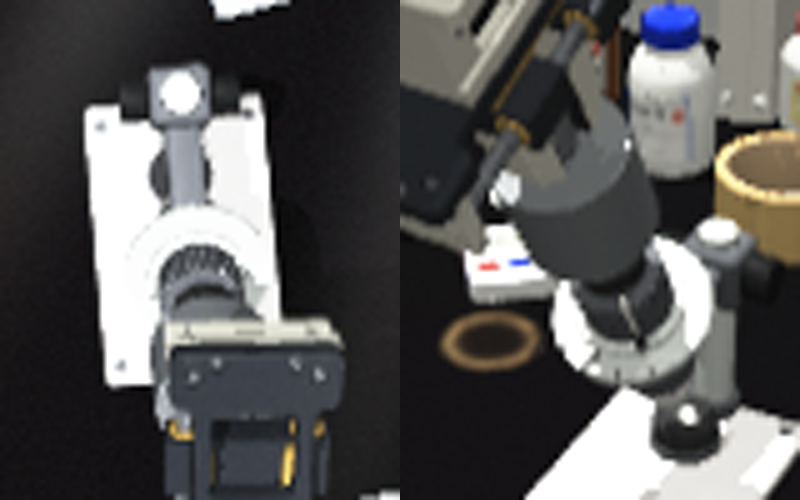

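The cover is held and clear of the tube. The ring, its white line and the pointer at about (640,345) in the scene half are exposed. I'll carry the cover to the mat.

Emit:
step_arm(
  increments=[
    {"delta_pos":[3,-0.3,0],"dr":[0,0,0],"fingers":1},
    {"delta_pos":[7,-0.6,0],"dr":[0,0,0],"fingers":1},
    {"delta_pos":[11,-1,1],"dr":[4,1,-4],"fingers":1},
    {"delta_pos":[15,-1.5,3],"dr":[9,2,-9],"fingers":1},
    {"delta_pos":[19,-2,5],"dr":[15,3,-15],"fingers":1},
  ],
)

```text
time: 6.22
tool_pos: [0.4286, 0.1949, 0.2152]
tool_rot: [2.881, 0.011, 1.838]
contact_force: [0.5, -0.2, -0.0]
opening: 0.0194
grip_force: 20.0
```

Run:
```python
from h import *
q=np.arctan2(.279,.468)
w=mv(MAT+[0,0,.12],frame([0,0,-1],[np.cos(q),np.sin(q),0]))
```

```text
delta [ 7.18  2.97 12.1 ] dr [ 14.8   2.6 -15.3]
```

Emit:
step_arm(
  increments=[
    {"delta_pos":[2,0.8,2.5],"dr":[5,0.9,-5],"fingers":1},
    {"delta_pos":[4,1.6,5],"dr":[10,1.8,-10],"fingers":1},
    {"delta_pos":[6,2.4,8],"dr":[14.8,2.6,-15.3],"fingers":1},
    {"delta_pos":[7.2,3,11],"dr":[14.8,2.6,-15.3],"fingers":1},
    {"delta_pos":[7.2,3,12.1],"dr":[14.8,2.6,-15.3],"fingers":1},
  ],
)

```text
time: 6.85
tool_pos: [0.4682, 0.278, 0.1034]
tool_rot: [-3.14, -0.0, 2.105]
contact_force: [-0.3, 0.8, -0.6]
opening: 0.0195
grip_force: 20.0
```

Emit:
step_arm(
  increments=[
    {"delta_pos":[0,0,0],"dr":[0,0,0],"fingers":1},
    {"delta_pos":[0,0,0],"dr":[0,0,0],"fingers":1},
    {"delta_pos":[0,0,0],"dr":[0,0,0],"fingers":1},
    {"delta_pos":[0,0,0],"dr":[0,0,0],"fingers":1},
    {"delta_pos":[0,0,0],"dr":[0,0,0],"fingers":1},
  ],
)

```text
time: 7.48
tool_pos: [0.4687, 0.2775, 0.1061]
tool_rot: [3.139, 0.0, 2.104]
contact_force: [0.2, 0.6, -0.1]
opening: 0.0191
grip_force: 20.0
```

Run:
```python
from h import *
import cv2
q=np.arctan2(.279,.468)
w=mv(MAT+[0,0,.081],frame([0,0,-1],[np.cos(q),np.sin(q),0]))
a=viewer.read_camera("top")[170:270,140:220]; b=viewer.read_camera("scene")[150:250,120:200]
cv2.imwrite("pics/c6.png",np.hstack([cv2.resize(i[:,:,::-1],(400,500),interpolation=cv2.INTER_CUBIC) for i in(a,b)]))
```

```text
delta [ 0.17 -0.01  3.99] dr [ 0.1  0.  -0.3]
```

View pics/c6.png

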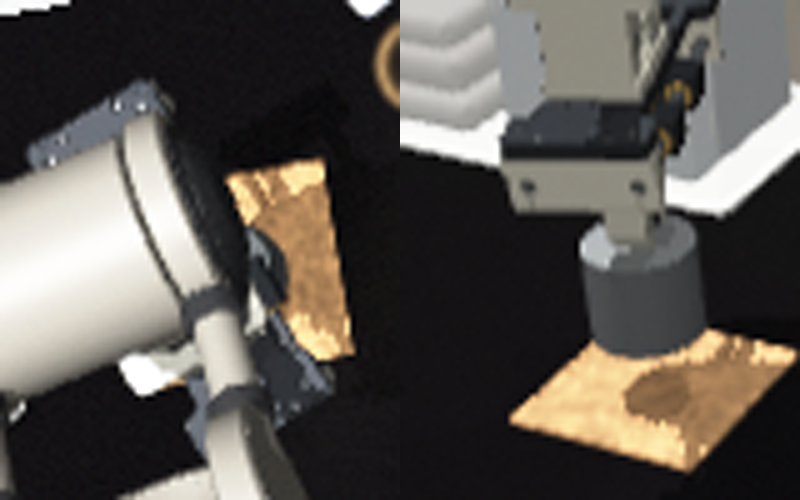

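The cover hangs upright above the mat, with its body at about (645,285) in the scene half. I'll lower it.

Emit:
step_arm(
  increments=[
    {"delta_pos":[0.1,0,1.5],"dr":[0,0,0],"fingers":1},
    {"delta_pos":[0.1,0,2.8],"dr":[0,0,0],"fingers":1},
    {"delta_pos":[0.1,0,3.5],"dr":[0,0,0],"fingers":1},
    {"delta_pos":[0.1,0,3.9],"dr":[0,0,0],"fingers":1},
    {"delta_pos":[0.1,0,3.9],"dr":[0,0,0],"fingers":1},
  ],
)

```text
time: 8.2
tool_pos: [0.4681, 0.2784, 0.0665]
tool_rot: [3.14, -0.0, 2.104]
contact_force: [0.4, 1.0, -1.3]
opening: 0.0192
grip_force: 20.0
```

Emit:
step_arm(
  increments=[
    {"delta_pos":[0,0,0.1],"dr":[0,0,0],"fingers":1},
    {"delta_pos":[0,0,0.1],"dr":[0,0,0],"fingers":1},
    {"delta_pos":[0,0,0.1],"dr":[0,0,0],"fingers":1},
    {"delta_pos":[0,0,0.1],"dr":[0,0,0],"fingers":1},
    {"delta_pos":[0,0,0.1],"dr":[0,0,0],"fingers":1},
  ],
)

```text
time: 8.82
tool_pos: [0.4683, 0.2785, 0.0658]
tool_rot: [3.139, 0.0, 2.104]
contact_force: [0.6, -0.8, 0.6]
opening: 0.0192
grip_force: 20.0
```

Not in contact yet, so I'll lower by small amounts.

Emit:
step_arm(
  increments=[
    {"delta_pos":[0,0,0.1],"dr":[0,0,0],"fingers":1},
    {"delta_pos":[0,0,0.2],"dr":[0,0,0],"fingers":1},
    {"delta_pos":[0,0,0.2],"dr":[0,0,0],"fingers":1},
    {"delta_pos":[0,0,0.2],"dr":[0,0,0],"fingers":1},
    {"delta_pos":[0,0,0.2],"dr":[0,0,0],"fingers":1},
  ],
)

```text
time: 9.45
tool_pos: [0.468, 0.2782, 0.0653]
tool_rot: [3.14, 0.0, 2.104]
contact_force: [-5.3, -3.7, 15.2]
opening: 0.0194
grip_force: 20.0
```

Emit:
step_arm(
  increments=[
    {"delta_pos":[0,0,0.1],"dr":[0,0,0],"fingers":1},
    {"delta_pos":[0,0,0.1],"dr":[0,0,0],"fingers":1},
    {"delta_pos":[0,0,0.1],"dr":[0,0,0],"fingers":1},
    {"delta_pos":[0,0,0.1],"dr":[0,0,0],"fingers":1},
    {"delta_pos":[0,0,0.1],"dr":[0,0,0],"fingers":1},
  ],
)

```text
time: 10.07
tool_pos: [0.4678, 0.2781, 0.0651]
tool_rot: [3.14, 0.001, 2.104]
contact_force: [-6.6, -5.0, 22.2]
opening: 0.0192
grip_force: 20.0
```

Contact with the mat. I'll back off slightly, open and rise.

Emit:
step_arm(
  increments=[
    {"delta_pos":[0,0,-0.3],"dr":[0,0,0],"fingers":1},
    {"delta_pos":[0,0,-0.2],"dr":[0,0,0],"fingers":-0.1},
    {"delta_pos":[0,0,-0.2],"dr":[0,0,0],"fingers":-0.1},
    {"delta_pos":[0,0,-0.2],"dr":[0,0,0],"fingers":-0.1},
    {"delta_pos":[0,0,-0.2],"dr":[0,0,0],"fingers":-0.1},
  ],
)

```text
time: 10.7
tool_pos: [0.4681, 0.2784, 0.0644]
tool_rot: [3.14, -0.0, 2.104]
contact_force: [0.7, -0.1, 0.7]
opening: 0.0499
grip_force: 0.0
```

Emit:
step_arm(
  increments=[
    {"delta_pos":[0,0,-1],"dr":[0,0,0],"fingers":-0.1},
    {"delta_pos":[0,0,-3],"dr":[0,0,0],"fingers":-0.1},
    {"delta_pos":[0,0,-6],"dr":[0,0,0],"fingers":-0.1},
    {"delta_pos":[0,0,-10],"dr":[0,0,0],"fingers":-0.1},
    {"delta_pos":[0,0,-14],"dr":[0,0,0],"fingers":-0.1},
  ],
)

```text
time: 11.32
tool_pos: [0.4678, 0.2783, 0.2066]
tool_rot: [3.139, 0.0, 2.104]
contact_force: [0.2, 0.3, 0.2]
opening: 0.0509
grip_force: 0.0
```

Run:
```python
from h import *
import cv2
a=viewer.read_camera("top")[170:230,255:300]; b=viewer.read_camera("scene")[180:240,230:275]; c=viewer.read_camera("scene")[150:250,130:205]
f=lambda i,s:cv2.resize(i[:,:,::-1],s,interpolation=cv2.INTER_CUBIC)
o=np.zeros((400,800,3),np.uint8); o[:,:300]=f(a,(300,400)); o[:,300:600]=f(b,(300,400)); o[:267,600:]=f(c,(200,267))
cv2.imwrite("pics/c7.png",o)
```

```text
(no output)
```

View pics/c7.png

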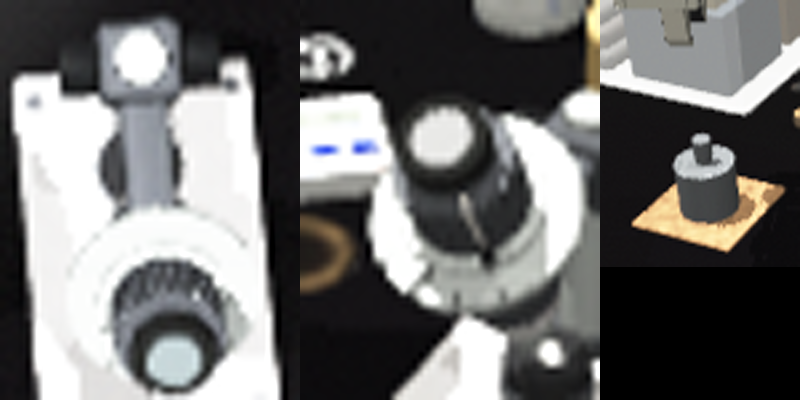

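The cover stands on the mat at about (705,180). In the middle crop the pointer is at about (487,255), with marks near (430,270), (460,297) and (503,293) on the flange. I'll unwrap the flange and ring with the model.

```bash
cat >> h.py <<'E'
RG=KN-.053*AX
RL=np.c_[-np.cross([0,0,1],AX),np.zeros(3),AX]; 
ly=np.cross(AX,[-1,0,0]); ly=np.array([-.0724,.9974,0]); lx=np.cross(ly,AX); RL=np.c_[lx/np.linalg.norm(lx),ly,AX]
def cyl(r,phi,h): # phi ccw from front (-x)
    return RG+np.array([-r*np.cos(phi),-r*np.sin(phi),h])@RL.T
E
python3 - <<'E'
from h import *
import cv2
ct=lambda p:(np.array(p)+.5)/6.6667-.5+[255,170]
cs=lambda p:(np.array(p)-[300,0]+.5)/6.6667-.5+[230,180]
print("eyepiece top",proj("top",RG+.026*AX),ct((173,360)),"scene",proj("scene",RG+.026*AX),cs((442,137)))
best=lambda uv,r,h:[min((np.linalg.norm(proj("scene",cyl(r,f,h))[0]-cs(uv)),round(np.degrees(f))) for f in np.linspace(-1.6,1.6,321))]
print("pointer",best((487,258),.0275,-.018))
for m in((425,268),(460,297),(503,293)): print(m,best(m,.037,-.026))
im=viewer.read_camera("scene")[:,:,::-1]
ph=np.radians(np.linspace(-100,100,800)); rs=np.linspace(.042,.023,150); hs=np.linspace(.010,-.0215,150)
def W(f): 
    g=np.array([[proj("scene",X)[0] for X in row] for row in f]).astype(np.float32); return cv2.remap(im,g[...,0],g[...,1],cv2.INTER_CUBIC)
step=4
A=W([[cyl(.0225,p,h) for p in ph[::step]] for h in hs[::3]]); B=W([[cyl(r,p,-.026) for p in ph[::step]] for r in rs[::-3]])
C=W([[cyl(.040,p,h) for p in ph[::step]] for h in np.linspace(-.026,-.036,20)])
o=np.vstack([cv2.resize(A,(800,200)),cv2.resize(B,(800,200)),cv2.resize(C,(800,80))])
for d in range(-90,91,30): cv2.line(o,(int((d+100)*4),196),(int((d+100)*4),204),(0,0,255),1)
cv2.imwrite("pics/c8.png",o)
E
```

```text
eyepiece top [[280.55500199 223.6536871 ]] [280.52486988 223.57472963] scene [[251.56346958 201.31345601]] [250.87489313 200.12489688]
pointer [(np.float64(1.95501605892554), 36)]
(425, 268) [(np.float64(3.8169444378929858), -22)]
(460, 297) [(np.float64(1.6219819903042698), 11)]
(503, 293) [(np.float64(1.4046465140782725), 38)]
```

View pics/c8.png

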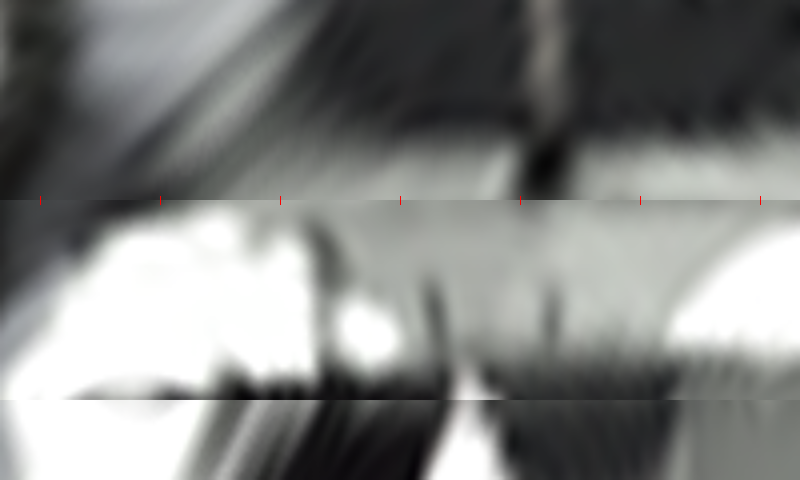

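The unwrapped view runs from -100° to 100° across the width. The pointer is at about +36° and the marks at about +38°, +9° and -19°, the last being the long one. That puts the ring at the 1.35 stop, needing about 52° clockwise. I'll grip with the fingers 90° away from the pointer.

```bash
cat >> h.py <<'E'
f=np.radians(126); RR=frame(-AX,RL@[-np.cos(f),-np.sin(f),0])
E
python3 - <<'E'
from h import *
p,r,s=state(); print(s["qpos"])
# waypoint halfway then pre-grasp
mv(RG+.085*AX,RR)
E
```

```text
[ 3.95638688e-01  3.93068757e-01  1.50713409e+00  2.43091129e-04
  1.23771462e+00 -1.37490394e-01]
delta [-22.5  -15.86  -0.97] dr [-31.4   7.6  78.4]
```

Emit:
step_arm(
  increments=[
    {"delta_pos":[-2.5,-1.6,-1],"dr":[-3,0.8,8],"fingers":-1},
    {"delta_pos":[-5,-3.2,-2],"dr":[-6,1.5,16],"fingers":-1},
    {"delta_pos":[-7.5,-4.8,-2],"dr":[-9,2.3,24],"fingers":-1},
    {"delta_pos":[-10,-6.4,-2],"dr":[-12,3,32],"fingers":-1},
    {"delta_pos":[-12.5,-8,-2],"dr":[-15,3.8,40],"fingers":-1},
  ],
)

```text
time: 12.15
tool_pos: [0.4616, 0.1289, 0.2232]
tool_rot: [2.922, -0.15, 1.413]
contact_force: [-0.1, -0.0, -0.1]
opening: 0.0908
grip_force: 0.0
```

Run:
```python
from h import *
mv(RG+.085*AX,RR)
```

```text
delta [-12.57   0.62  -0.93] dr [-16.2   4.6  38.2]
```

Emit:
step_arm(
  increments=[
    {"delta_pos":[-3,0.1,-0.9],"dr":[-4,1.1,9.5],"fingers":-1},
    {"delta_pos":[-6.5,0.3,-0.9],"dr":[-8,2.3,19],"fingers":-1},
    {"delta_pos":[-9.5,0.5,-0.9],"dr":[-12,3.4,28.5],"fingers":-1},
    {"delta_pos":[-12.6,0.6,-0.9],"dr":[-16.2,4.6,38.2],"fingers":-1},
    {"delta_pos":[-12.6,0.6,-0.9],"dr":[-16.2,4.6,38.2],"fingers":-1},
  ],
)

```text
time: 12.78
tool_pos: [0.4452, 0.004, 0.2139]
tool_rot: [2.817, -0.414, 0.771]
contact_force: [-0.1, -0.4, -0.3]
opening: 0.0917
grip_force: 0.0
```

Emit:
step_arm(
  increments=[
    {"delta_pos":[0,0,0],"dr":[0,0,0],"fingers":-1},
    {"delta_pos":[0,0,0],"dr":[0,0,0],"fingers":-1},
    {"delta_pos":[0,0,0],"dr":[0,0,0],"fingers":-1},
    {"delta_pos":[0,0,0],"dr":[0,0,0],"fingers":-1},
    {"delta_pos":[0,0,0],"dr":[0,0,0],"fingers":-1},
  ],
)

```text
time: 13.4
tool_pos: [0.4472, 0.0049, 0.2158]
tool_rot: [2.813, -0.416, 0.776]
contact_force: [-0.1, 0.4, -0.3]
opening: 0.0918
grip_force: 0.0
```

Run:
```python
from h import *
print(state()[2]["qpos"])
mv(RG+.003*AX,RR)
```

```text
[-0.29254306 -0.0425267   2.16131358  0.3486659   0.55549089  0.31808414]
delta [-0.2  -0.03  8.21] dr [-0.1 -0.1  0.3]
```

Emit:
step_arm(
  increments=[
    {"delta_pos":[-0.2,0,2],"dr":[0,0,0],"fingers":-1},
    {"delta_pos":[-0.2,0,4],"dr":[0,0,0],"fingers":-1},
    {"delta_pos":[-0.2,0,5.5],"dr":[0,0,0],"fingers":-1},
    {"delta_pos":[-0.2,0,7],"dr":[0,0,0],"fingers":-1},
    {"delta_pos":[-0.2,0,7],"dr":[0,0,0],"fingers":-1},
  ],
)

```text
time: 14.02
tool_pos: [0.4806, 0.0063, 0.1535]
tool_rot: [2.815, -0.415, 0.775]
contact_force: [0.3, 0.2, -0.1]
opening: 0.0918
grip_force: 0.0
```

Emit:
step_arm(
  increments=[
    {"delta_pos":[0,0,0.5],"dr":[0,0,0],"fingers":-1},
    {"delta_pos":[0,0,1],"dr":[0,0,0],"fingers":-1},
    {"delta_pos":[0,0,1.2],"dr":[0,0,0],"fingers":-1},
    {"delta_pos":[0,0,1.2],"dr":[0,0,0],"fingers":-1},
    {"delta_pos":[0,0,1.2],"dr":[0,0,0],"fingers":-1},
  ],
)

```text
time: 14.65
tool_pos: [0.4868, 0.0066, 0.1441]
tool_rot: [2.813, -0.416, 0.776]
contact_force: [0.6, 0.1, -0.4]
opening: 0.0916
grip_force: 0.0
```

Run:
```python
from h import *
mv(RG+.003*AX,RR)
```

```text
delta [ 0.01 -0.05  0.02] dr [-0.  -0.1  0.3]
```

Right at the grip height with no contact. I'll close gently.

Emit:
step_arm(
  increments=[
    {"delta_pos":[0,0,0],"dr":[0,0,0],"fingers":0.2},
    {"delta_pos":[0,0,0],"dr":[0,0,0],"fingers":0.5},
    {"delta_pos":[0,0,0],"dr":[0,0,0],"fingers":1},
    {"delta_pos":[0,0,0],"dr":[0,0,0],"fingers":1},
    {"delta_pos":[0,0,0],"dr":[0,0,0],"fingers":1},
  ],
  newtons=30,
)

```text
time: 15.28
tool_pos: [0.4868, 0.0066, 0.144]
tool_rot: [2.813, -0.416, 0.776]
contact_force: [-0.1, -0.0, 0.1]
opening: 0.0466
grip_force: 0.0
```

Emit:
step_arm(
  increments=[
    {"delta_pos":[0,0,0],"dr":[0,0,0],"fingers":1},
    {"delta_pos":[0,0,0],"dr":[0,0,0],"fingers":1},
    {"delta_pos":[0,0,0],"dr":[0,0,0],"fingers":1},
    {"delta_pos":[0,0,0],"dr":[0,0,0],"fingers":1},
    {"delta_pos":[0,0,0],"dr":[0,0,0],"fingers":1},
  ],
)

```text
time: 15.9
tool_pos: [0.4865, 0.0069, 0.1438]
tool_rot: [2.814, -0.416, 0.776]
contact_force: [-2.2, 4.8, 1.5]
opening: 0.0443
grip_force: 30.0
```

Emit:
step_arm(
  increments=[
    {"delta_pos":[0,0,0],"dr":[0,0,6],"fingers":1},
    {"delta_pos":[0,0,0],"dr":[0,0,12],"fingers":1},
    {"delta_pos":[0,0,0],"dr":[0,0,18],"fingers":1},
    {"delta_pos":[0,0,0],"dr":[0,0,24],"fingers":1},
    {"delta_pos":[0,0,0],"dr":[0,0,30],"fingers":1},
  ],
)

```text
time: 16.52
tool_pos: [0.4861, 0.0076, 0.1437]
tool_rot: [3.084, -0.52, 0.195]
contact_force: [-1.1, 9.5, 1.4]
opening: 0.0446
grip_force: 30.0
```

Run:
```python
from h import *
p,r,s=state(); print(R.from_matrix(RR.T@r).as_rotvec(degrees=True),s["torque"],s["grip_force"],s["opening"],s["qpos"][5])
mv(RG+.003*AX,RR@R.from_euler('z',52,degrees=True).as_matrix())
```

```text
[2.10408181e-01 1.97678965e-02 2.98857907e+01] [1.18665275 0.45651663 0.88553965] 29.99778538942337 0.04462175155324122 0.6706889384847243
delta [0.05 0.07 0.01] dr [-0.2  0.1 22.1]
```

Emit:
step_arm(
  increments=[
    {"delta_pos":[0,-0.1,0],"dr":[0,0,5],"fingers":1},
    {"delta_pos":[0,-0.1,0],"dr":[0,0,11],"fingers":1},
    {"delta_pos":[0,-0.1,0],"dr":[0,0,17],"fingers":1},
    {"delta_pos":[0,-0.1,0],"dr":[0,0,22],"fingers":1},
    {"delta_pos":[0,-0.1,0],"dr":[0,0,22],"fingers":1},
  ],
)

```text
time: 17.15
tool_pos: [0.4861, 0.0082, 0.1437]
tool_rot: [-2.983, -0.501, -0.243]
contact_force: [-1.6, 7.2, 1.7]
opening: 0.0443
grip_force: 30.0
```

Run:
```python
from h import *
import cv2
p,r,s=state(); print(R.from_matrix(RR.T@r).as_rotvec(degrees=True),s["torque"],s["grip_force"],s["opening"])
b=viewer.read_camera("scene")[170:245,220:295]
cv2.imwrite("pics/c9.png",cv2.resize(b[:,:,::-1],(600,600),interpolation=cv2.INTER_CUBIC))
```

```text
[ 1.69047316e-01 -4.45700954e-03  5.17732751e+01] [0.84060468 0.56228389 0.53813935] 30.00105321407318 0.04425162318759416
```

View pics/c9.png

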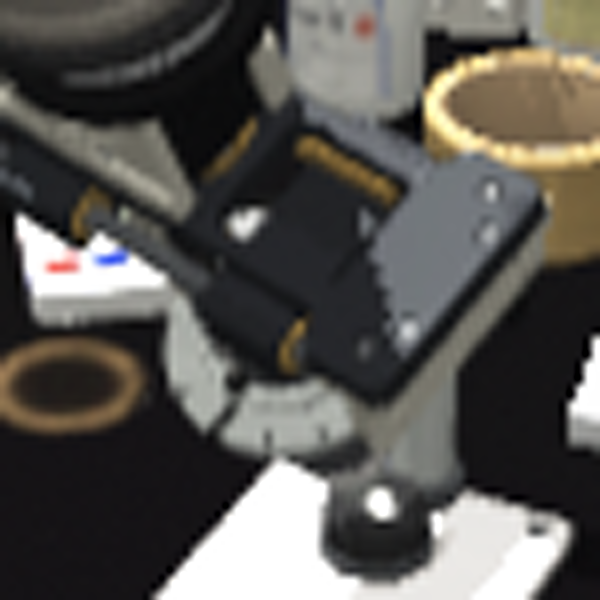

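The pointer at (237,380) lines up with the long mark at (222,412). I'll open and retreat along the axis.

Emit:
step_arm(
  increments=[
    {"delta_pos":[0,0,0],"dr":[0,0,0],"fingers":0},
    {"delta_pos":[0,0,0],"dr":[0,0,0],"fingers":-0.5},
    {"delta_pos":[0,0,0],"dr":[0,0,0],"fingers":-1},
    {"delta_pos":[0,0,0],"dr":[0,0,0],"fingers":-1},
    {"delta_pos":[0,0,0],"dr":[0,0,0],"fingers":-1},
  ],
)

```text
time: 17.82
tool_pos: [0.4868, 0.0074, 0.144]
tool_rot: [-2.985, -0.503, -0.242]
contact_force: [-1.0, -0.0, 0.6]
opening: 0.0814
grip_force: 0.0
```

Emit:
step_arm(
  increments=[
    {"delta_pos":[0,0,-1],"dr":[0,0,0],"fingers":-1},
    {"delta_pos":[0,0,-3],"dr":[0,0,0],"fingers":-1},
    {"delta_pos":[0,0,-6],"dr":[0,0,0],"fingers":-1},
    {"delta_pos":[0,0,-9],"dr":[0,0,0],"fingers":-1},
    {"delta_pos":[0,0,-12],"dr":[0,0,0],"fingers":-1},
  ],
)

```text
time: 18.45
tool_pos: [0.4257, 0.0029, 0.2491]
tool_rot: [-2.986, -0.503, -0.242]
contact_force: [0.1, -1.1, -0.1]
opening: 0.0918
grip_force: 0.0
```

Emit:
step_arm(
  increments=[
    {"delta_pos":[0,0,0],"dr":[0,0,0],"fingers":-1},
    {"delta_pos":[0,0,0],"dr":[0,0,0],"fingers":-1},
    {"delta_pos":[0,0,0],"dr":[0,0,0],"fingers":-1},
    {"delta_pos":[0,0,0],"dr":[0,0,0],"fingers":-1},
    {"delta_pos":[0,0,0],"dr":[0,0,0],"fingers":-1},
  ],
)

```text
time: 19.08
tool_pos: [0.4267, 0.0031, 0.2473]
tool_rot: [-2.985, -0.501, -0.242]
contact_force: [-0.7, -0.6, -0.3]
opening: 0.0918
grip_force: 0.0
```

Run:
```python
from h import *
import cv2
s=viewer.read_camera("scene"); f=lambda i:cv2.resize(i[:,:,::-1],(400,400),interpolation=cv2.INTER_CUBIC)
cv2.imwrite("pics/c10.png",np.hstack([f(s[180:240,220:280]),f(s[160:260,120:220])]))
```

```text
(no output)
```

View pics/c10.png

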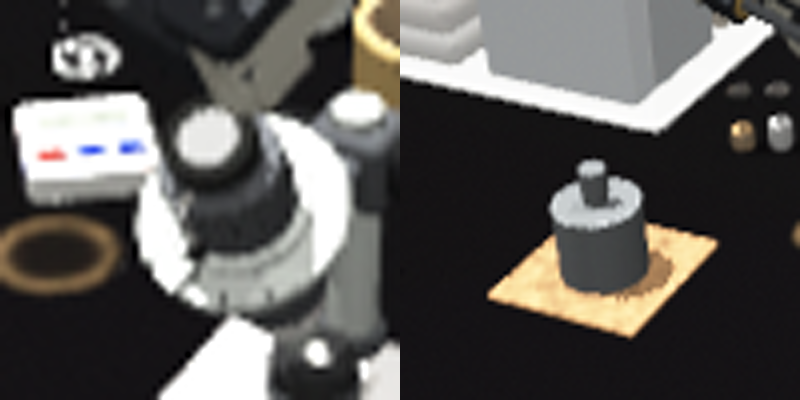

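The pointer at about (195,250) stays on the long mark at (187,270). The cover stands on the mat and the gripper is clear.

```bash
python3 -c "
from cell import robot
print(robot.hand_in())"
```

```text
the job is handed in; nothing more can be done
None
```

The job is handed in, with no verdict returned: in the last picture the dust cover stands open side down on the mat, the zoom ring's pointer sits at the long mark, and the gripper is clear; I didn't re-measure the puck, timer or brick.

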